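Hold the contact probe on the ringed test contact

TASK

Draw the contact probe out of its stand and set its tip on the middle of the sprung contact that has the round collar, holding the probe square to the sloping plate (in line with the contact). Gently press the contact in until its top is about level with the collar's rim, and finish while still holding the probe there: do not let go or put it down. Leave the block with the square collar, the relay, the terminal strip and the transformer alone.

Things in the scene. Friction and masses are not known exactly. Their poses are not given: they have to be found in the camera images.
- probe: Contact probe, 122 mm, about 80 g, upright in its stand. Origin: the very tip; z towards the handle. Pin tip 5 mm across, round end; steel body 14 mm across at 26 to 55 mm from the tip; flange 26 mm across at 55 to 60 mm, resting on the stand; black square handle 20 x 20 mm at 60 to 118 mm, sides along x and y. Tip starts 2 mm above the work surface; draw it straight up 60 mm or more.
- probe_tip (a point): The very tip of the probe, at the probe's origin; z along the probe towards the handle.
- stand: Fixed grey block 60 x 60 x 57 mm with an upright 17 mm hole through its middle that holds the probe. Origin: centre of the underside.
- ring_block: Fixed test block: base 110 x 84 x 10 mm, above it a sloping aluminium plate 100 x 84 x 8 mm, in its centre a sprung contact in a black round ring collar. Origin: centre of the underside; x to the rear (uphill), z up. Plate top 56 mm high at its centre, 39 mm at the front, 73 mm at the rear.
- ring_contact_top (a point): Top centre of the sprung steel contact (disc 18 mm across) in the round ring collar; moves with it. z points out square to the sloping plate: it leans 0.35 rad (20 degrees) from vertical to the block's front (-x); x runs up the slope to the rear. At rest the top is 10 mm above the plate, 4 mm above the collar's rim (collar 6 mm high, 38 mm outside, 24 mm inside), about 66 mm above the work surface.
- ring_contact (a joint): How far the sprung contact in the round collar is pushed in, m: 0 at rest, 0.004 when its top is level with the collar's rim, 0.008 at its stop. It moves straight into the plate (along -z of ring_contact_top), takes about 1.2 N to start, 2.8 N at 4 mm and 4.4 N at 8 mm, and springs back.
- square_block: Fixed test block: base 110 x 84 x 10 mm, above it a sloping aluminium plate 100 x 84 x 8 mm, in its centre a sprung contact in a black square collar. Origin: centre of the underside; x to the rear (uphill), z up. Plate top 56 mm high at its centre, 39 mm at the front, 73 mm at the rear. Leave alone; the two blocks may stand in either place.
- square_contact_top (a point): Top centre of the sprung steel contact (disc 18 mm across) in the square collar; moves with it. z points out square to the sloping plate: it leans 0.35 rad (20 degrees) from vertical to the block's front (-x); x runs up the slope to the rear. At rest the top is 10 mm above the plate, 4 mm above the collar's rim (collar 6 mm high, 38 mm outside, 24 mm inside), about 66 mm above the work surface.
- square_contact (a joint): How far the sprung contact in the square collar is pushed in, m: 0 at rest, 0.004 when its top is level with the collar's rim, 0.008 at its stop. It moves straight into the plate (along -z of square_contact_top), takes about 1.2 N to start, 2.8 N at 4 mm and 4.4 N at 8 mm, and springs back.
- relay: Relay 23 x 29 x 40 mm standing loose on the surface; leave alone. Origin: centre of the underside.
- strip: Terminal strip 20 x 90 x 20 mm lying loose, long side along its y; leave alone. Origin: centre of the underside.
- transformer: Small transformer 56 x 48 x 42 mm standing loose; leave alone. Origin: centre of the underside.
Mind the look-alikes: they are no part of the job. Leave any orange look-alike of the probe alone. What is shaped like the ring_block but purple is not meant.

How it is judged:
By the outcome, as a careful person would: the job done as asked, in the order asked, and still so for the second after the job is handed in, while the arm keeps its last pose, push and grip.
It also fails if it takes over 42 s, if anything falls off the work surface, if the arm or the gripper's body presses on something with over 40 N, if the wrist force passes 120 N, or if a joint passes its speed limit or range.

ROBOT

A 6-joint arm with a two-finger parallel gripper is mounted at the origin on a cart in front of the work surface, level with it; the furniture and walls round the work are solid. World frame = base frame: x ahead of the robot, y to its left, z up, the work surface at z = 0. Lengths are in m, angles in rad, forces in N, time in s.
With the tool pointing down it reaches from about 0.275 to 0.775 m from the base axis. Payload 14.6 kg.
Tool frame: the origin (TCP) lies midway between the tips of the shut fingers; the grasp point (between the pads) lies 19 mm behind it; z points along the fingers, x is the direction in which the jaws open and shut, and the axes are right-handed (so a half turn about z gives the same grasp; the last joint's range is limited). The gripper opens to 85 mm and grips with 20 to 120 N. Pads are 22 mm wide; open, the fingers measure 114 mm over their backs; the gripper's body (76 mm by 85 mm) begins 54 mm behind the grasp point. The pads swing forward as they close: fully open they stand 13 mm farther back than shut.
Start: joints at [1.143, 0.263, -0.048, 1.259, 0, 1.415], TCP at [0.141, 0.506, 0.231] pointing down, gripper open.
Joint ranges: [-2.65, 2.65], [-0.89, 1.7], [-1.18, 1.37], [-2.13, 2.11], [-1.35, 1.29], [-3.14, 3.14]. Speed limits (rad/s): [1.89, 1.89, 2.57, 2.79, 3.14, 3.14].

INTERFACE

Orientations are given as a unit quaternion [x, y, z, w].
In Python, from workcell import bot, eyes, job gives the robot as it stands.
- The arm moves only by the tool arm_command, never from a script. Its argument "commands" is a list of rows, each a list of 5 numbers: the shift along the world's x, y, z in m, then the turn about the world's z in degrees, then the gripper's target within -1 to 1 (shut at 1, half-way at 0, fully open at -1). In form: [[dx, dy, dz, turn, hand], ...]. A call has 1 to 20 rows; each row shifts and turns the commanded pose from where the row before left it; what a row does not reach is not made up. A row lasts 1/8 s, in which the tool goes at most 62.5 mm and 10.7 degrees, less where a joint would pass 70% of its speed; a pose out of reach is approached as far as the arm can. A call with a gripper value outside its range is refused whole. The fingers move at their own pace and stop on an object; "newtons" is the grip in N (left out, the last holds). Time passes only in rows, so rows that do not move let the fingers close. It gives the time, the measured TCP pose, the force and the opening at its end, in the units of the state.
- bot.read_state(): the state, without advancing time (a new reading comes with each control period).
- eyes.get_image(name): name is "scene" or "side" or "wrist"; returns (picture, depth): 480x640x3 uint8, red, green, blue; 480x640 float32, m along the optical axis (not along the pixel's ray), 0 where there is no reading.
- eyes.calibration(name): a dict with "fx", "fy", "cx", "cy" (pixels), "camera_from_world" (4x4, takes a point from world to camera coordinates); the wrist camera has in their place "hand_eye" (4x4, takes a point from camera to tool coordinates, whose origin is the TCP and whose axes are the tool frame's). Camera axes: x right, y down, z forward; pixel columns grow to the right and rows downward; lengths in m; the calibration is good to about 2 mm. A picture is of the moment at which its call begins: read the wrist's pose just before it. calibration takes no time and is no camera call.
- job.close_job(): hands the job in, once; it reports no verdict.
Trained networks look in the newest picture that a camera, given by its name, has taken for a name from the list of things; names that differ only in an ending like _2 or _b are one class to them, and where a whole thing is asked for, a point or a joint stands for the part that bears it (a point fixed in the world has none). Each returns a list of dicts, best first, with "confidence" (0 to 1); they miss things now and then, are a little off and sometimes report something else, mostly with a low value. They report only what shows in the picture. A call takes as long as a camera call. They do not tell look-alikes from the thing itself.
- eyes.masks_of(thing, camera): "mask" (480x640 bool, what is visible of it).
- eyes.mark_of(thing, camera): "xyz" ([x, y, z] in m, in the coordinates of the camera as it stood for that picture, good to about 4 mm: a listed point, or the origin of a listed thing).
The state is a dict: "time": time; "joints": joint angles; "qvel": joint speeds; "effort": joint torques, N m; "position": TCP position; "orientation": TCP orientation; "contact_force": force on the tool from outside, world axes, zero at the start; "wrist_torque": the same for the moment, N m; "opening": opening from 0.0 (shut) to 1.0 (fully open).
Only numpy, scipy, OpenCV 4.12 (cv2) and the standard library are available. Lean on these libraries where they do the work, as an engineer would, in place of code of your own. Each camera call takes 0.05 s, during which the arm holds its last target.

## Working session

There is one attempt and no reset: what is moved stays moved. The work goes in short steps, Python scripts to look and compute and a tool call to move; the robot and the scene stay as the last step left them, time stands still between calls to the robot, and variables do not carry over. Pictures are saved under pics/ and viewed, and the job is handed in when it is done.

Besides the shell and the picture viewer there is one more tool, called after "Emit:" as a command line: name --pt "numbers of a row" for each row, then --argument value for the rest. arm_command: Moves the arm, as the interface text tells. Its arguments: {"type":"object","properties":{"commands":{"type":"array"},"newtons":{"type":"number"}},"required":["commands"]}

```bash
ls -la; mkdir -p pics; cat > h.py <<'E'
import numpy as np, cv2
from workcell import bot, eyes, job
def save(n,fn):
    p,d=eyes.get_image(n); cv2.imwrite('pics/'+fn+'.png',p[:,:,::-1]); np.save('pics/'+fn+'.npy',d); return p,d
def w_from_c(n):
    return np.linalg.inv(np.array(eyes.calibration(n)['camera_from_world']))
E
python3 - <<'E'
from h import *
s=bot.read_state(); print(s)
for n in ['scene','side','wrist']:
    c=eyes.calibration(n); print(n,c)
    save(n,n+'0')
    if n!='wrist':
        T=w_from_c(n)
        for t in ['probe','probe_tip','stand','ring_block','ring_contact_top','square_block','square_contact_top','relay','strip','transformer']:
            for m in eyes.mark_of(t,n):
                x=T@np.r_[m['xyz'],1]; print(n,t,round(m['confidence'],2),x[:3].round(4))
E
```

```text
total 12
drwxr-xr-x  3 agent agent 4096 Dec  7 13:59 .
drwxr-xr-x 23 root  root  4096 Dec  7 13:59 ..
drwxr-xr-x  2 agent agent 4096 Dec  7 13:59 pics
{'time': 0.0, 'joints': array([ 1.14269689e+00,  2.63516903e-01, -4.89498247e-02,  1.25941812e+00,
        1.33525201e-05,  1.41550262e+00]), 'qvel': array([-9.24752031e-04,  1.96740369e-04, -9.28250976e-04, -1.81833632e-03,
        9.63556594e-05, -1.99198878e-04]), 'effort': array([ 2.64830443e-03, -6.37624526e+01,  3.84573054e+01,  1.36682228e-02,
       -4.36824678e-06,  1.70156497e-06]), 'position': array([0.14132989, 0.50531946, 0.2308235 ]), 'orientation': array([ 7.96691310e-01,  6.04386184e-01, -4.82429391e-04,  2.52038856e-04]), 'contact_force': array([ 0.26338871, -0.04242335, -0.35540759]), 'wrist_torque': array([-0.00711739, -0.02490354,  0.03483162]), 'opening': 0.9996603171607066}
scene {'fx': 518.919655231834, 'fy': 518.919655231834, 'cx': 322.1969848319621, 'cy': 232.11649487169763, 'camera_from_world': array([[-0.61064947, -0.79187887, -0.00592213,  0.33665837],
       [-0.41539571,  0.32667724, -0.84895723,  0.269361
[... 1534 characters left out ...]
side square_block 0.64 [ 0.601   0.0989 -0.0015]
side square_contact_top 0.59 [0.6039 0.0923 0.0669]
side relay 0.73 [0.3956 0.1783 0.001 ]
side relay 0.54 [ 0.672  -0.1871  0.0025]
side transformer 0.86 [ 6.732e-01 -1.853e-01 -3.000e-04]
wrist {'fx': 375.4933414770807, 'fy': 375.4933414770807, 'cx': 322.8505242886381, 'cy': 243.14268974758878, 'hand_eye': array([[ 9.99999359e-01,  1.09933116e-03, -2.71493971e-04,
        -3.10771208e-06],
       [-9.86257107e-04,  9.63370687e-01,  2.68171486e-01,
        -6.91266595e-02],
       [ 5.56358604e-04, -2.68171046e-01,  9.63371154e-01,
        -1.43399149e-01],
       [ 0.00000000e+00,  0.00000000e+00,  0.00000000e+00,
         1.00000000e+00]])}
```

View pics/scene0.png

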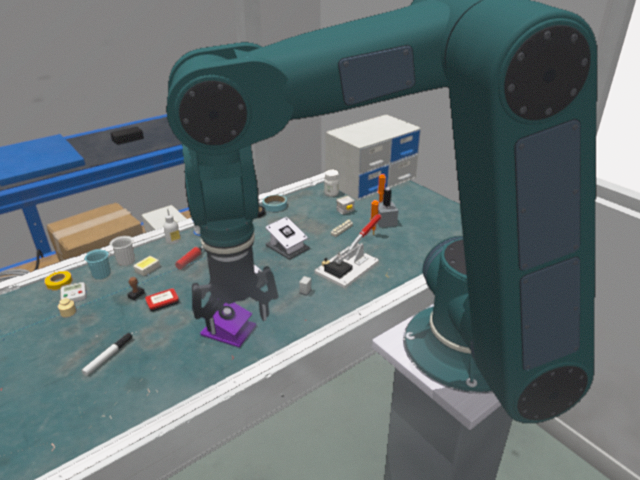

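View pics/side0.png

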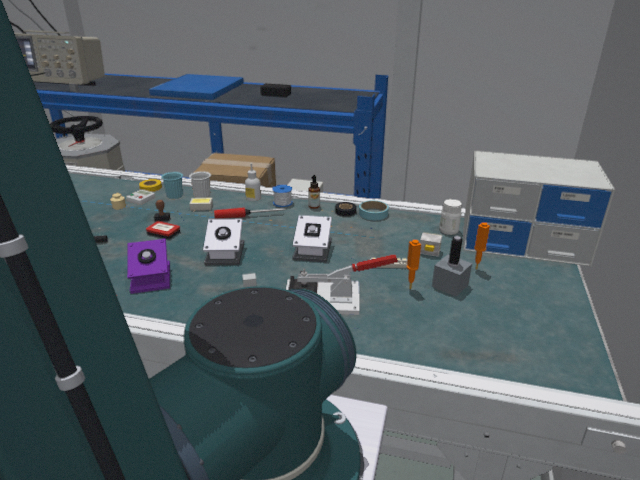

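View pics/wrist0.png

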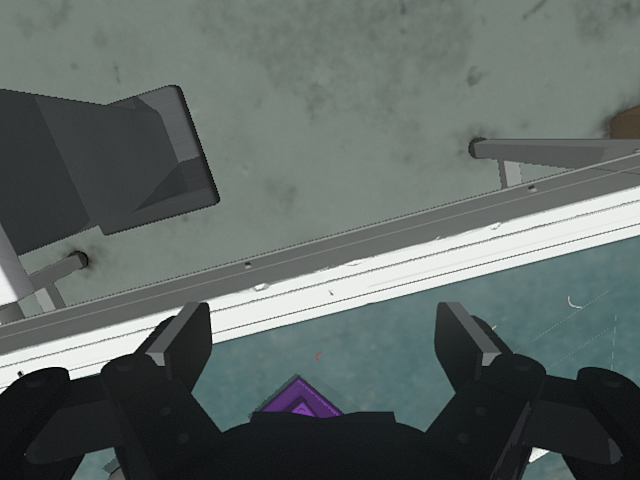

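```bash
python3 - <<'E'
from h import *
print(bot.read_state()['time'])
a=cv2.imread('pics/scene0.png')[170:300,230:450]; b=cv2.imread('pics/side0.png')[205:325,100:520]
cv2.imwrite('pics/c1.png',cv2.resize(a,None,fx=3.5,fy=3.5,interpolation=cv2.INTER_CUBIC))
cv2.imwrite('pics/c2.png',cv2.resize(b,None,fx=1.9,fy=1.9,interpolation=cv2.INTER_CUBIC))
def cloud(n):
    c=eyes.calibration(n); d=np.load('pics/%s0.npy'%n).astype(float); v,u=np.mgrid[:480,:640]
    P=np.stack([(u-c['cx'])/c['fx']*d,(v-c['cy'])/c['fy']*d,d,np.ones_like(d)],-1)
    return (P@w_from_c(n).T)[...,:3],d
for n in ['scene','side']:
    P,d=cloud(n); np.save('pics/P_%s0.npy'%n,P)
    # ring block region
    for nm,(x,y) in dict(ring=(.527,.299),sq=(.604,.095)).items():
        m=(abs(P[...,0]-x)<.04)&(abs(P[...,1]-y)<.035)&(P[...,2]>.03)&(P[...,2]<.09)&(d>0)
        Q=P[m]
        if len(Q)<50: print(n,nm,len(Q)); continue
        for it in range(15):
            c=Q.mean(0); U,S,V=np.linalg.svd(Q-c); nn=V[2]*np.sign(V[2][2]); r=abs((Q-c)@nn); Q=Q[r<max(.0025,np.percentile(r,90)*.9)] if it<14 else Q
            if r.max()<.0025: break
        print(n,nm,len(Q),c.round(4),nn.round(3),'tilt',np.degrees(np.arccos(nn[2])).round(1),'front yaw',np.degrees(np.arctan2(nn[1],nn[0])).round(1))
E
```

```text
1.15
scene ring 3
scene sq 262 [0.6021 0.0976 0.0584] [-0.36  -0.051  0.932] tilt 21.3 front yaw -172.0
side ring 531 [0.5238 0.2985 0.0547] [-0.337 -0.092  0.937] tilt 20.4 front yaw -164.8
side sq 485 [0.6022 0.0935 0.0563] [-0.339 -0.038  0.94 ] tilt 20.0 front yaw -173.5
```

View pics/c1.png

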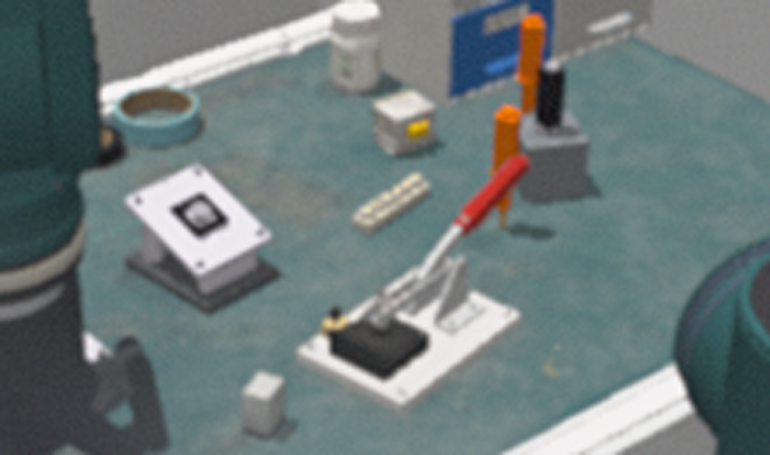

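View pics/c2.png

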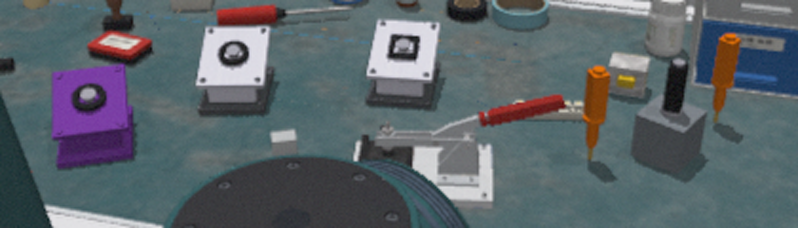

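Emit:
arm_command --pt "0.024 -0.047 0.003 0 -1" --pt "0.024 -0.047 0.003 0 -1" --pt "0.024 -0.047 0.003 0 -1" --pt "0.024 -0.047 0.003 0 -1" --pt "0.024 -0.047 0.003 0 -1" --pt "0.024 -0.047 0.003 0 -1" --pt "0.024 -0.047 0.003 0 -1" --pt "0.024 -0.047 0.003 0 -1" --pt "0.024 -0.047 0.003 0 -1" --pt "0.024 -0.047 0.003 0 -1" --pt "0.024 -0.047 0.003 0 -1" --pt "0.024 -0.047 0.003 0 -1" --pt "0.024 -0.047 0.003 0 -1" --pt "0.024 -0.047 0.003 0 -1" --pt "0.024 -0.047 0.003 0 -1" --pt "0.024 -0.047 0.003 0 -1"

```text
time: 3.15
position: [0.526, -0.2481, 0.2794]
orientation: [0.797, 0.604, 0.0, 0.0]
contact_force: [0.1, 0.4, -0.0]
opening: 1.0
```

```bash
python3 - <<'E'
from h import *
s=bot.read_state(); print(s['time'],s['position'],s['orientation'],s['joints'],s['contact_force'])
p,d=save('wrist','wrist1')
c=eyes.calibration('wrist')
from scipy.spatial.transform import Rotation as R
T=np.eye(4);T[:3,:3]=R.from_quat(s['orientation']).as_matrix();T[:3,3]=s['position']
M=T@np.array(c['hand_eye'])
for t in ['probe','stand']:
    for m in eyes.mark_of(t,'wrist'): print(t,m['confidence'],(M@np.r_[m['xyz'],1])[:3].round(4))
v,u=np.mgrid[:480,:640]
P=np.stack([(u-c['cx'])/c['fx']*d,(v-c['cy'])/c['fy']*d,d,np.ones_like(d)],-1)@M.T
np.save('pics/P_wrist1.npy',P[...,:3])
save('side','side1'); save('scene','scene1')
E
```

```text
3.15 [ 0.5260149  -0.24812945  0.2793837 ] [7.96770828e-01 6.04281582e-01 8.65810692e-05 9.90656556e-05] [-5.80885399e-01  3.55941749e-01  2.18401793e-01  1.43301173e+00
  9.69190893e-05 -3.07816867e-01] [ 0.09591707  0.42386934 -0.00730938]
probe 0.94 [ 0.5328 -0.248   0.0013]
probe 0.92 [ 0.4937 -0.1623  0.0046]
probe 0.68 [ 0.6167 -0.3038  0.0019]
stand 0.87 [ 0.5283 -0.2477  0.0027]
stand 0.16 [0.6005 0.0974 0.0021]
```

View pics/wrist1.png

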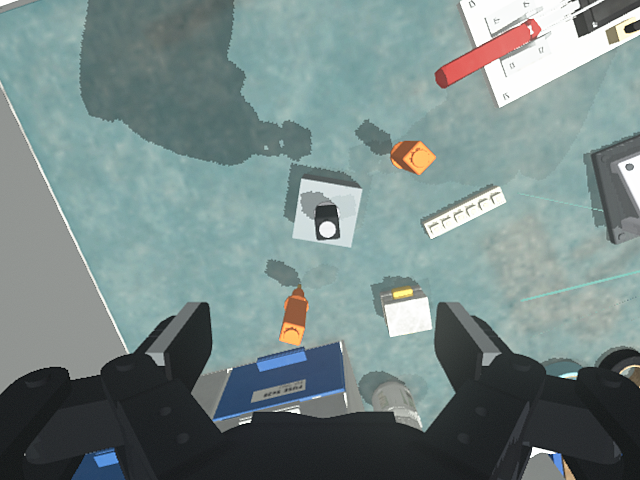

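View pics/scene1.png

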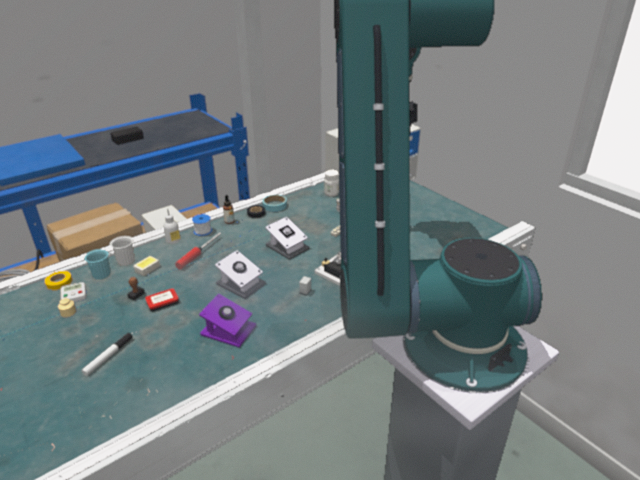

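```bash
python3 - <<'E'
from h import *
P=np.load('pics/P_wrist1.npy'); im=cv2.imread('pics/wrist1.png')
cv2.imwrite('pics/c3.png',cv2.resize(im[120:350,260:480],None,fx=2.6,fy=2.6,interpolation=cv2.INTER_CUBIC))
Z=P[...,2]
def rect(m,nm):
    Q=P[m][:,:2]
    r=cv2.minAreaRect((Q*1000).astype(np.float32)); print(nm,len(Q),np.median(P[m][:,2]).round(4),np.array(r[0]).round(1),np.array(r[1]).round(1),round(r[2],1))
near=lambda x,y,r:(abs(P[...,0]-x)<r)&(abs(P[...,1]-y)<r)
rect(near(.531,-.246,.045)&(Z>.050)&(Z<.060),'standtop')
rect(near(.531,-.246,.03)&(Z>.110),'handle>110')
rect(near(.531,-.246,.03)&(Z>.085),'handle>85')
rect(near(.495,-.162,.04)&(Z>.02),'or1'); rect(near(.617,-.302,.04)&(Z>.02),'or2')
for (x,y) in [(.495,-.162),(.617,-.302),(.531,-.246)]:
    m=near(x,y,.04); print(Z[m].max())
S=np.load('pics/P_side0.npy'); m=(S[...,0]>.3)&(S[...,0]<.52)&(S[...,1]>-.2)&(S[...,1]<.09)&(S[...,2]>.02)&(S[...,2]<.3); print('clamp zmax',np.percentile(S[m][:,2],[50,90,99]))
m=(S[...,0]>.3)&(S[...,0]<.85)&(S[...,1]>-.5)&(S[...,1]<-.2)&(S[...,2]>.15)&(S[...,2]<.3)
print('high things',S[m].min(0),S[m].max(0))
E
```

```text
standtop 2799 0.0578 [ 529.2 -246. ] [60.  60.6] 64.9
handle>110 21652 0.3668 [ 521.1 -248.7] [62.8 35.4] 75.5
handle>85 21767 0.3668 [ 521.1 -248.7] [62.8 35.4] 75.5
or1 9217 0.3448 [ 511.9 -172.7] [29.2 66.4] 51.0
or2 1145 0.1048 [ 615.  -302.9] [24.3 24.4] 72.4
0.3672843648661323
0.12390948985276595
0.37999717320725124
clamp zmax [0.05897172 0.10424404 0.11962953]
high things [ 0.69137883 -0.49997035  0.15000162] [ 0.8498512  -0.26968128  0.2025791 ]
```

View pics/c3.png

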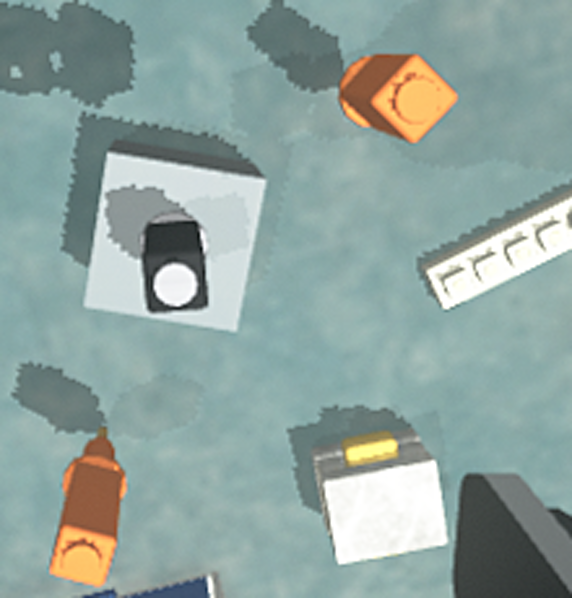

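```bash
python3 - <<'E'
from h import *
P=np.load('pics/P_wrist1.npy'); im=cv2.imread('pics/wrist1.png')
Z=P[...,2]
def rect(m,nm):
    Q=P[m][:,:2]
    r=cv2.minAreaRect((Q*1000).astype(np.float32)); print(nm,len(Q),np.median(P[m][:,2]).round(4),np.array(r[0]).round(1),np.array(r[1]).round(1),round(r[2],1), Q.mean(0).round(4))
near=lambda x,y,r:(abs(P[...,0]-x)<r)&(abs(P[...,1]-y)<r)&(Z<.2)
n=near(.531,-.246,.03)
for lo,hi in [(.112,.2),(.119,.2),(.08,.2),(.066,.112),(.0585,.066)]: rect(n&(Z>lo)&(Z<hi),(lo,hi))
rect(near(.495,-.162,.04)&(Z>.02),'or1'); rect(near(.617,-.302,.04)&(Z>.02),'or2')
v,u=np.where(n&(Z>.112)); print(u.min(),u.max(),v.min(),v.max())
E
```

```text
(0.112, 0.2) 595 0.1212 [ 529.1 -245.9] [19.9 20.5] 79.5 [ 0.5277 -0.2455]
(0.119, 0.2) 542 0.1214 [ 529.  -245.8] [19.9 20.1] 79.6 [ 0.5284 -0.2457]
(0.08, 0.2) 742 0.1206 [ 529.1 -245.8] [19.9 20.5] 79.7 [ 0.5261 -0.2452]
(0.066, 0.112) 201 0.091 [ 520.1 -244.2] [19.9  2.3] 78.6 [ 0.5194 -0.2441]
(0.0585, 0.066) 503 0.0589 [ 528.9 -245.8] [59.1 58.1] 75.7 [ 0.5251 -0.2444]
or1 1086 0.1177 [ 493.8 -162.9] [22.8 22.4] 31.8 [ 0.4924 -0.164 ]
or2 1145 0.1048 [ 615.  -302.9] [24.3 24.4] 72.4 [ 0.6102 -0.3006]
314 339 214 240
```

Emit:
arm_command --pt "0.003 0.002 -0.03 5.2 -0.3" --pt "0 0 -0.04 0 -0.3" --pt "0 0 -0.04 0 -0.3" --pt "0 0 -0.035 0 -0.3" --pt "0 0 -0.03 0 -0.3" --pt "0 0 -0.028 0 -0.3" --pt "0 0 0 0 -0.3" --newtons 25

```text
time: 4.28
position: [0.5272, -0.2427, 0.0755]
orientation: [0.768, 0.64, -0.0, -0.001]
contact_force: [-0.3, 0.2, 1.0]
opening: 0.652
```

```bash
python3 - <<'E'
from h import *
s=bot.read_state(); print(s['time'],s['position'],s['orientation'],s['contact_force'],s['opening'])
save('wrist','wrist2')
E
```

```text
4.275 [ 0.52722175 -0.24272646  0.0754875 ] [ 7.68116994e-01  6.40308031e-01 -3.92875674e-04 -1.32488055e-03] [-0.26778158  0.24558092  1.02176841] 0.651989684225049
```

View pics/wrist2.png

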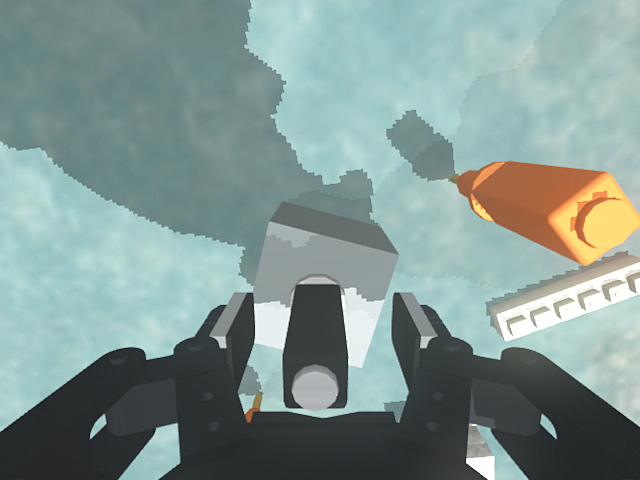

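Emit:
arm_command --pt "0.002 -0.003 0 0 -0.3" --pt "0 0 0 0 0.2" --pt "0 0 0 0 0.7" --pt "0 0 0 0 0.9" --pt "0 0 0 0 0.9" --newtons 25

```text
time: 4.95
position: [0.5307, -0.2475, 0.0767]
orientation: [0.768, 0.64, 0.0, 0.0]
contact_force: [-1.2, 1.0, 6.2]
opening: 0.226
```

Emit:
arm_command --pt "0 0 0.012 0 0.9" --pt "0 0 0.015 0 0.9" --pt "0 0 0.018 0 0.9" --pt "0 0 0.018 0 0.9" --pt "0 0 0 0 0.9" --pt "0 0 0 0 0.9"

```text
time: 5.7
position: [0.5303, -0.2473, 0.139]
orientation: [0.768, 0.64, -0.0, -0.0]
contact_force: [-0.4, -0.4, -1.1]
opening: 0.234
```

```bash
python3 - <<'E'
from h import *
s=bot.read_state(); print(s['time'],s['position'],s['orientation'],s['contact_force'],s['wrist_torque'],s['opening'])
save('wrist','wrist3');save('side','side3')
a=cv2.imread('pics/side3.png')[150:350,350:550]
cv2.imwrite('pics/c4.png',cv2.resize(a,None,fx=3,fy=3,interpolation=cv2.INTER_CUBIC))
E
```

```text
5.7 [ 0.53031146 -0.24734186  0.13904708] [ 7.68459593e-01  6.39898304e-01 -4.37585898e-05 -1.10614899e-04] [-0.43973994 -0.40594876 -1.12444441] [-0.05641248  0.01819286  0.01021077] 0.23359412561153658
```

View pics/c4.png

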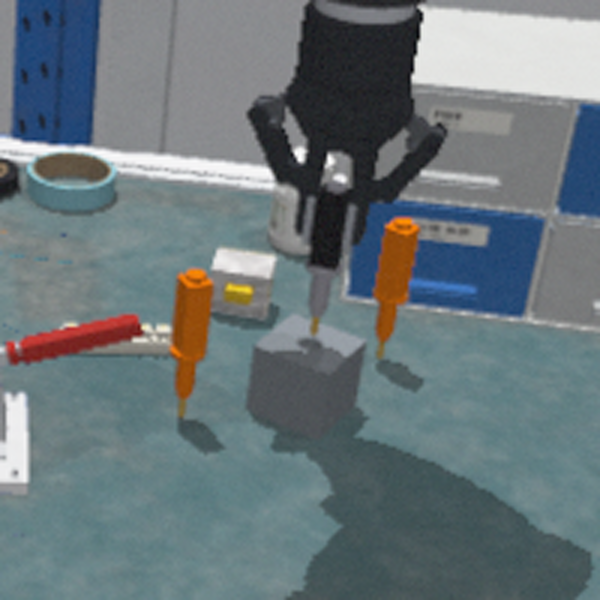

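View pics/wrist3.png

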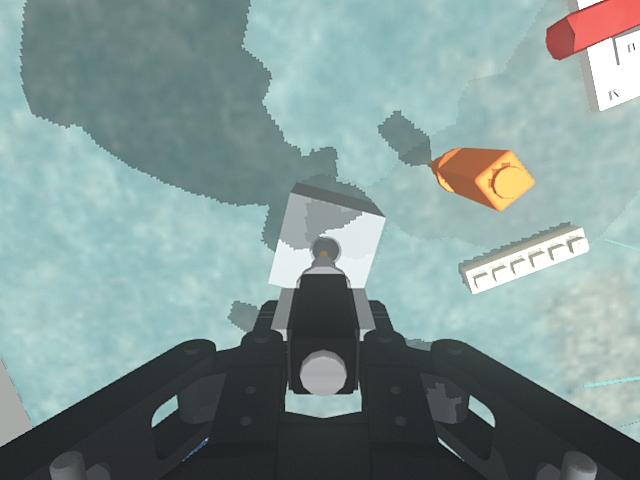

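Emit:
arm_command --pt "0 0 -0.01 0 0.9" --pt "0 0 -0.007 0 0.9" --pt "-0.0049 0.0009 0 0 0.9" --pt "-0.0049 0.0009 -0.0005 0 0.9" --pt "-0.0049 0.0009 -0.0005 0 0.9" --pt "-0.0049 0.0009 -0.0005 0 0.9" --pt "0 0 0 0 0.9" --newtons 20

```text
time: 6.68
position: [0.5105, -0.2437, 0.1211]
orientation: [0.768, 0.64, 0.0, 0.0]
contact_force: [3.0, 2.1, 0.5]
opening: 0.229
```

```bash
python3 - <<'E'
from h import *
s=bot.read_state(); print(s['time'],s['position'],s['orientation'],s['contact_force'],s['wrist_torque'],s['opening'])
save('wrist','wrist4');save('side','side4')
a=cv2.imread('pics/side4.png')[150:350,350:550]
cv2.imwrite('pics/c5.png',cv2.resize(a,None,fx=3,fy=3,interpolation=cv2.INTER_CUBIC))
E
```

```text
6.675 [ 0.5105373  -0.24373901  0.12106444] [7.68486463e-01 6.39866037e-01 2.88220323e-05 1.00672298e-04] [2.97748861 2.05473077 0.46434479] [ 0.31723918 -0.58528175  0.00214819] 0.22938641155447703
```

View pics/c5.png

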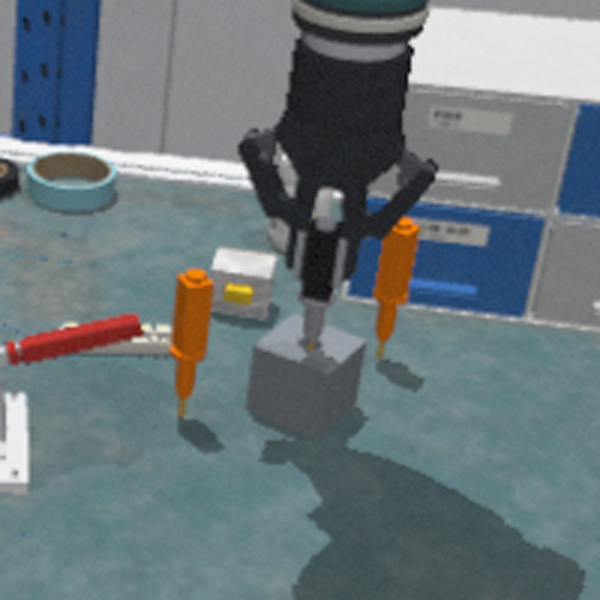

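View pics/wrist4.png

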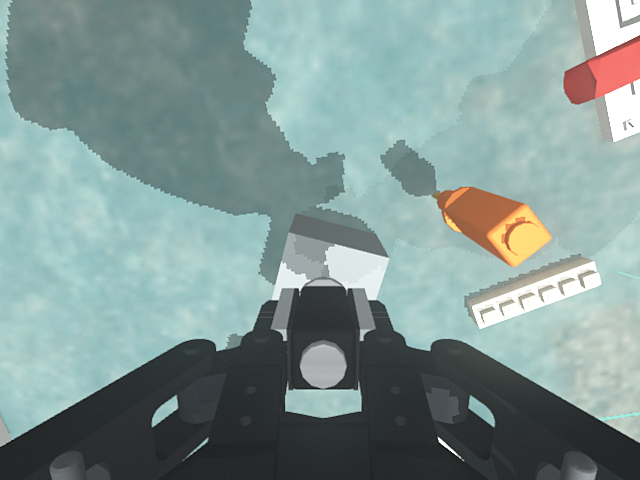

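Emit:
arm_command --pt "-0.0049 0.0009 -0.001 0 0.9" --pt "-0.0049 0.0009 -0.001 0 0.9" --pt "-0.0049 0.0009 -0.001 0 0.9" --pt "0 0 0 0 0.9"

```text
time: 7.28
position: [0.4955, -0.241, 0.1177]
orientation: [0.769, 0.64, -0.0, -0.0]
contact_force: [1.7, 0.3, -0.2]
opening: 0.234
```

```bash
python3 - <<'E'
from h import *
s=bot.read_state(); print(s['time'],s['position'],s['orientation'],s['contact_force'],s['wrist_torque'],s['opening'])
save('wrist','wrist5')
from scipy.spatial.transform import Rotation as R
a=cv2.imread('pics/wrist5.png')[230:430,220:420]; b=cv2.imread('pics/wrist4.png')[230:430,220:420]
cv2.imwrite('pics/c6.png',cv2.resize(np.hstack([b,a]),None,fx=2,fy=2,interpolation=cv2.INTER_CUBIC))
# tilt from handle camera-facing face in tool coords, depth
c=eyes.calibration('wrist')
for k in (3,4,5):
    d=np.load('pics/wrist%d.npy'%k); v,u=np.mgrid[:480,:640]
    P=np.stack([(u-c['cx'])/c['fx']*d,(v-c['cy'])/c['fy']*d,d,np.ones_like(d)],-1)@np.array(c['hand_eye']).T
    m=(abs(P[...,0])<.007)&(abs(P[...,1])<.05)&(P[...,2]>-.06)&(P[...,2]<.0)&(u>290)&(u<355)&(v<395)
    Q=P[m][:,:3]; 
    # face fit: y as function of z by robust line
    A=Q[Q[:,2]>-.040]; 
    for _ in range(5):
        p=np.polyfit(A[:,2],A[:,1],1); r=abs(np.polyval(p,A[:,2])-A[:,1]); A=A[r<.0025]
    print(k,len(Q),len(A),'slope deg',np.degrees(np.arctan(p[0])).round(2),'y0',p[1].round(4),Q.min(0),Q.max(0))
E
```

```text
7.275 [ 0.49554213 -0.24097884  0.11765375] [ 7.68525986e-01  6.39818478e-01 -2.10446986e-04 -2.82945070e-04] [ 1.67502527  0.2692744  -0.20492434] [ 0.04457645 -0.47523766  0.04302744] 0.2339824660701297
3 4787 1942 slope deg -0.08 y0 -0.0119 [-0.00699851 -0.0127361  -0.04958037] [ 6.99556567e-03  8.04936558e-03 -5.41323745e-05]
4 4211 1338 slope deg 8.78 y0 -0.0077 [-0.00698643 -0.01471374 -0.04970216] [ 6.99949843e-03  5.88015977e-03 -1.01005316e-06]
5 3573 834 slope deg 17.15 y0 -0.0036 [-0.00698993 -0.01651088 -0.04995521] [ 0.0069982   0.00296984 -0.00021264]
```

View pics/c6.png

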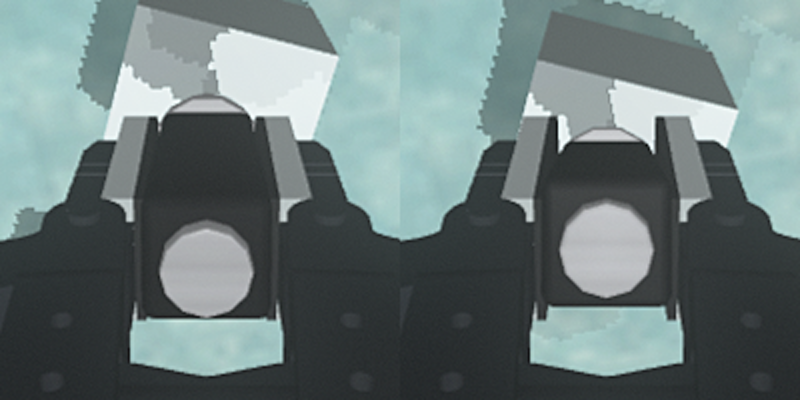

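Emit:
arm_command --pt "-0.0049 0.0009 -0.001 0 0.9" --pt "-0.0004 0 0 0 0.9" --pt "0 0 0.015 0 0.9" --pt "0 0 0.03 0 0.9" --pt "0 0 0 0 0.9"

```text
time: 7.95
position: [0.4911, -0.2406, 0.1632]
orientation: [0.768, 0.64, -0.0, 0.001]
contact_force: [0.1, -0.3, -1.0]
opening: 0.229
```

```bash
cat >> h.py <<'E'
def tilt(fn):
    c=eyes.calibration('wrist')
    d=np.load('pics/%s.npy'%fn); v,u=np.mgrid[:480,:640]
    P=np.stack([(u-c['cx'])/c['fx']*d,(v-c['cy'])/c['fy']*d,d,np.ones_like(d)],-1)@np.array(c['hand_eye']).T
    m=(abs(P[...,0])<.007)&(abs(P[...,1])<.05)&(P[...,2]>-.06)&(P[...,2]<.0)&(u>290)&(u<355)&(v<395)
    Q=P[m][:,:3]; A=Q[Q[:,2]>-.036]
    for _ in range(6):
        p=np.polyfit(A[:,2],A[:,1],1); r=abs(np.polyval(p,A[:,2])-A[:,1]); A=A[r<.002]
    # top cap plane
    B=Q[(Q[:,2]<-.038)]
    for _ in range(6):
        b=np.polyfit(B[:,1],B[:,2],1); r=abs(np.polyval(b,B[:,1])-B[:,2]); B=B[r<.0015]
    print(fn,len(A),'face tilt',np.degrees(np.arctan(p[0])).round(2),'y0',p[1].round(4),len(B),'top tilt',np.degrees(np.arctan(b[0])).round(2))
E
python3 - <<'E'
from h import *
s=bot.read_state(); print(s['time'],s['position'],s['orientation'],s['contact_force'],s['wrist_torque'],s['opening'])
save('wrist','wrist6'); save('side','side6')
for k in (3,4,5,6): tilt('wrist%d'%k)
a=cv2.imread('pics/side6.png')[120:320,350:550]
cv2.imwrite('pics/c7.png',cv2.resize(a,None,fx=3,fy=3,interpolation=cv2.INTER_CUBIC))
E
```

```text
7.95 [ 0.49108374 -0.24063052  0.16321685] [ 7.68485012e-01  6.39867031e-01 -3.71269477e-05  9.83425531e-04] [ 0.09331365 -0.31958313 -0.95908828] [ 0.04905689  0.00080567 -0.04132137] 0.22859046506635144
wrist3 1667 face tilt -0.1 y0 -0.0119 1554 top tilt -20.99
wrist4 1129 face tilt 8.84 y0 -0.0077 1065 top tilt -24.52
wrist5 512 face tilt 18.57 y0 -0.0031 552 top tilt -19.22
wrist6 316 face tilt 21.36 y0 -0.0018 604 top tilt -19.28
```

View pics/c7.png

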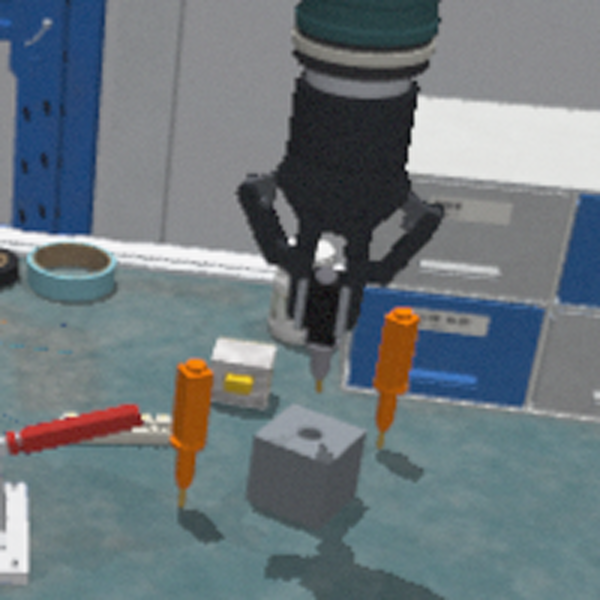

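```bash
python3 - <<'E'
from h import *
c=eyes.calibration('wrist')
for k in (5,6):
    d=np.load('pics/wrist%d.npy'%k); v,u=np.mgrid[:480,:640]
    P=np.stack([(u-c['cx'])/c['fx']*d,(v-c['cy'])/c['fy']*d,d,np.ones_like(d)],-1)@np.array(c['hand_eye']).T
    print(k)
    for vv in range(285,390,4):
        q=P[vv,304:340]; q=np.median(q,0); print(vv,(q[:3]*1000).round(1), end=' | ')
    print()
a=cv2.imread('pics/wrist6.png')[230:430,220:420]
cv2.imwrite('pics/c8.png',cv2.resize(a,None,fx=3,fy=3,interpolation=cv2.INTER_CUBIC))
E
```

```text
5
285 [-0.7 12.6 59.8] | 289 [-0.7 15.1 59.8] | 293 [-0.7 17.6 59.8] | 297 [-0.5  0.9 16. ] | 301 [-0.5  0.4 10.5] | 305 [-0.4 -4.8 -4.8] | 309 [ -0.4  -8.9 -17.2] | 313 [  0.1 -12.4 -27.7] | 317 [ -0.  -15.5 -36.6] | 321 [ -0.3 -15.6 -39.5] | 325 [ -0.3 -14.5 -40.1] | 329 [ -0.3 -13.5 -40.7] | 333 [ -0.3 -13.9 -43.8] | 337 [ -0.3 -13.1 -44.8] | 341 [ -0.3 -12.3 -45.5] | 345 [ -0.3 -11.1 -45.9] | 349 [ -0.3 -10.  -46.1] | 353 [ -0.3  -8.9 -46.5] | 357 [ -0.3  -7.9 -47. ] | 361 [ -0.3  -6.8 -47.3] | 365 [ -0.3  -5.7 -47.7] | 369 [ -0.3  -4.5 -47.9] | 373 [ -0.   -3.3 -48.1] | 377 [ -0.3  -0.2 -45.6] | 381 [ -0.3   1.3 -45.5] | 385 [ -0.9 122.1 117.4] | 389 [ -0.9 125.8 117.3] | 
6
285 [ -1.   31.2 106.1] | 289 [ -1.   43.1 127.2] | 293 [ -0.2  42.7 118.5] | 297 [ -0.9  43.5 112.9] | 301 [-0.5  2.9 16.1] | 305 [-0.5  2.1 10. ] | 309 [ -0.1  -6.7 -12.5] | 313 [ -0.4 -13.3 -29.4] | 317 [ -0.3 -16.2 -38.1] | 321 [ -0.3 -15.5 -39.3] | 325 [ -0.3 -14.4 -39.9] | 329 [ -0.3 -14.5 -42.6] | 333 [ -0.3 -14.  -44. ] | 337 [ -0.  -13.2 -44.9] | 341 [ -0.  -12.  -45.1] | 345 [ -0.3 -10.8 -45.3] | 349 [ -0.3  -9.9 -46. ] | 353 [ -0.3  -8.8 -46.4] | 357 [ -0.3  -7.8 -46.8] | 361 [ -0.3  -6.7 -47.2] | 365 [ -0.3  -5.7 -47.7] | 369 [ -0.3  -4.4 -47.8] | 373 [ -0.3  -2.9 -47.6] | 377 [ -0.3  -0.  -45.4] | 381 [ -0.3   1.3 -45.4] | 385 [ -1.1 155.5 163. ] | 389 [ -1.1 160.  163.1] |
```

View pics/c8.png

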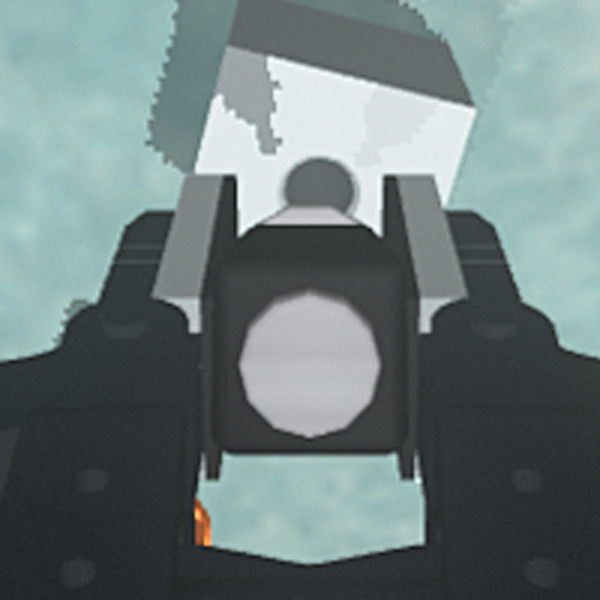

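Emit:
arm_command --pt "0 0 0.04 0 0.9" --pt "0.001 0.04 0.035 2.1 0.9" --pt "0.001 0.044 0.03 2.1 0.9" --pt "0.001 0.045 0 2.1 0.9" --pt "0.001 0.045 0 2.1 0.9" --pt "0.001 0.045 0 2.1 0.9" --pt "0.001 0.045 0 2.1 0.9" --pt "0.001 0.045 0 2.1 0.9" --pt "0.001 0.045 0 2.1 0.9" --pt "0.001 0.045 0 2.1 0.9" --pt "0 0.045 0 2.1 0.9" --pt "0 0.044 0 2.1 0.9" --pt "0 0.042 0 2.3 0.9" --pt "0 0 0 0 0.9" --newtons 40

```text
time: 9.8
position: [0.4991, 0.2918, 0.2651]
orientation: [0.608, 0.794, -0.001, -0.001]
contact_force: [-0.2, -0.3, -1.1]
opening: 0.229
```

```bash
cat >> h.py <<'E'
from scipy.spatial.transform import Rotation as R
def wcloud(fn,s):
    c=eyes.calibration('wrist'); T=np.eye(4);T[:3,:3]=R.from_quat(s['orientation']).as_matrix();T[:3,3]=s['position']
    M=T@np.array(c['hand_eye']); d=np.load('pics/%s.npy'%fn); v,u=np.mgrid[:480,:640]
    return (np.stack([(u-c['cx'])/c['fx']*d,(v-c['cy'])/c['fy']*d,d,np.ones_like(d)],-1)@M.T)[...,:3],M
E
python3 - <<'E'
from h import *
s=bot.read_state(); print(s['time'],s['position'],s['orientation'],s['contact_force'],s['wrist_torque'],s['opening'])
save('wrist','wrist7'); P,M=wcloud('wrist7',s); np.save('pics/P_wrist7.npy',P); np.save('pics/M7.npy',M)
for t in ['ring_contact_top','ring_block']:
    for m in eyes.mark_of(t,'wrist'): print(t,m['confidence'],(M@np.r_[m['xyz'],1])[:3].round(4))
save('side','side7'); save('scene','scene7')
E
```

```text
9.8 [0.49914129 0.29176433 0.26509032] [ 6.07635640e-01  7.94214944e-01 -1.07554550e-03 -6.28167834e-04] [-0.19718425 -0.29376104 -1.13200124] [-0.12241739  0.00663451  0.03027847] 0.22851896277948694
ring_contact_top 0.82 [0.3781 0.4203 0.0665]
ring_contact_top 0.74 [0.5217 0.2978 0.0633]
ring_block 0.74 [0.5328 0.2988 0.001 ]
ring_block 0.57 [ 3.925e-01  4.181e-01 -4.000e-04]
```

View pics/wrist7.png

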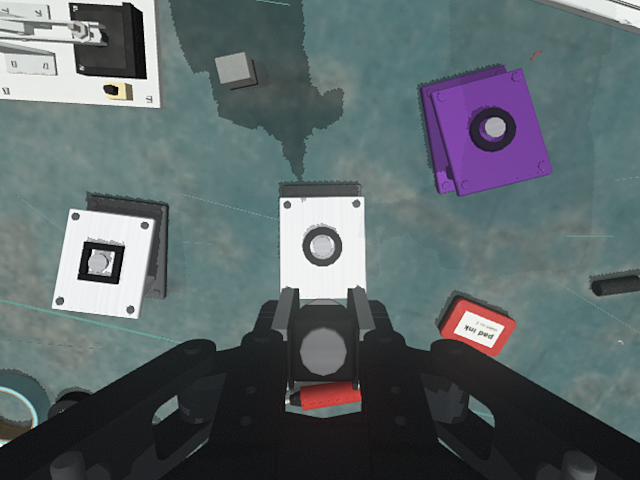

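View pics/scene7.png

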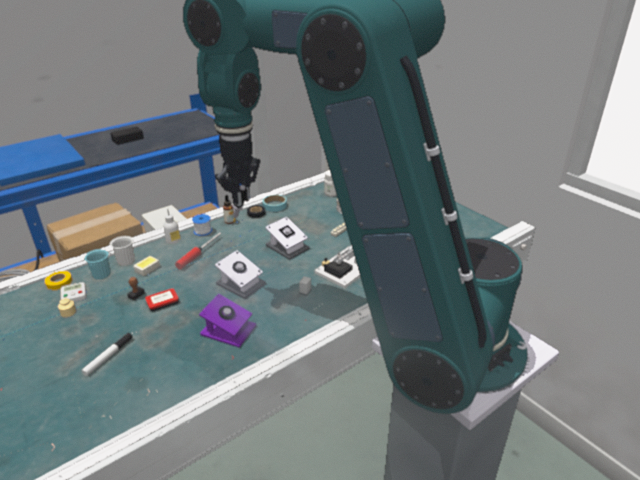

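View pics/side7.png

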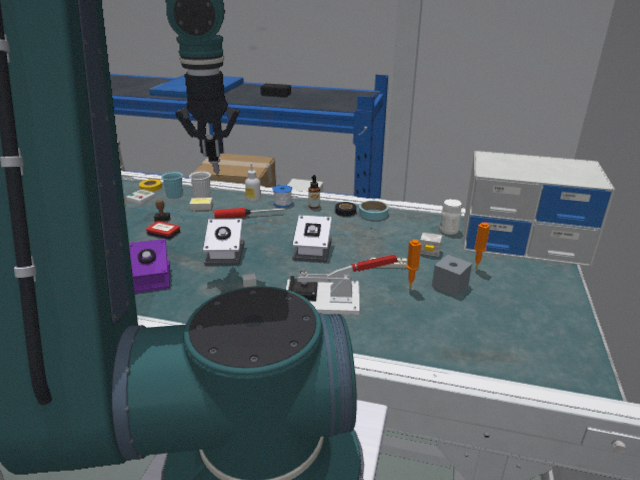

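```bash
python3 - <<'E'
from h import *
P=np.load('pics/P_wrist7.npy'); im=cv2.imread('pics/wrist7.png'); Z=P[...,2]
reg=(abs(P[...,0]-.525)<.07)&(abs(P[...,1]-.298)<.06)&(Z>.03)&(Z<.09)
Q=P[reg]; print(len(Q))
g=cv2.cvtColor(im,cv2.COLOR_BGR2GRAY)
w=reg&(g>200); Q=P[w]
for it in range(8):
    c=Q.mean(0); U,S,V=np.linalg.svd(Q-c,full_matrices=False); n=V[2]*np.sign(V[2][2]); r=(Q-c)@n; Q=Q[abs(r)<.002]
print(len(Q),'c',c.round(4),'n',n.round(4),'tilt',np.degrees(np.arccos(n[2])).round(2),'uphill yaw',np.degrees(np.arctan2(-n[1],-n[0])).round(2))
# plate outline yaw
ex=np.array([-n[0],-n[1],0]);ex/=np.linalg.norm(ex); ex=ex-n*(ex@n); ex/=np.linalg.norm(ex); ey=np.cross(n,ex)
h=(P-c)@n
pl=reg&(abs(h)<.003)
q=np.stack([(P[pl]-c)@ex,(P[pl]-c)@ey],-1)
r=cv2.minAreaRect((q*1000).astype(np.float32)); print('plate rect',r)
# side edges
uv=[]
xs=np.arange(-45,20,4)
E=[]
for x in xs:
    t=q[abs(q[:,0]*1000-x)<2,1]*1000
    if len(t)>20: E.append((x,t.min(),t.max()))
E=np.array(E); print(E.round(1)[::4]); 
for k in (1,2):print('edge angle',np.degrees(np.arctan(np.polyfit(E[:,0],E[:,k],1)[0])).round(2))
# contact top pts, collar
top=reg&(h>.008)&(h<.013)&(abs((P-c)@ex)<.05)
T=P[top]; t=np.stack([(T-c)@ex,(T-c)@ey],-1)
ok=np.hypot(*(t-np.median(t,0)).T)<.012
(cx,cy),rad=cv2.minEnclosingCircle((t[ok]*1000).astype(np.float32)); print('contact',len(T),cx,cy,rad,'h',np.median(h[top]))
print('contact top world',(c+ex*cx/1e3+ey*cy/1e3+n*np.median(h[top])).round(4))
col=reg&(h>.004)&(h<.0075); T=P[col]; t=np.stack([(T-c)@ex,(T-c)@ey],-1); ok=np.hypot(*(t-np.median(t,0)).T)<.025
(cx,cy),rad=cv2.minEnclosingCircle((t[ok]*1000).astype(np.float32)); print('collar',ok.sum(),cx,cy,rad,(c+ex*cx/1e3+ey*cy/1e3+n*.01).round(4))
cv2.imwrite('pics/c9.png',cv2.resize(im[180:400,250:400],None,fx=2.7,fy=2.7,interpolation=cv2.INTER_CUBIC))
s=bot.read_state(); print('tool x yaw',np.degrees(R.from_quat(s['orientation']).as_matrix()[:,0]@np.eye(3)).round(2), np.degrees(np.arctan2(*R.from_quat(s['orientation']).as_matrix()[[1,0],0])))
# probe profile
M=np.load('pics/M7.npy'); cc=eyes.calibration('wrist'); d=np.load('pics/wrist7.npy'); v,u=np.mgrid[:480,:640]
Pt=np.stack([(u-cc['cx'])/cc['fx']*d,(v-cc['cy'])/cc['fy']*d,d,np.ones_like(d)],-1)@np.array(cc['hand_eye']).T
for vv in range(297,385,4):
    qq=np.median(Pt[vv,304:340],0)*1000; print(vv,qq[1:3].round(1),end=' | ')
E
```

```text
8303
6558 c [0.5294 0.2998 0.0565] n [-0.329  -0.0941  0.9396] tilt 20.01 uphill yaw 15.96
plate rect ((0.6463356018066406, -0.3741798400878906), (84.11103057861328, 99.7029037475586), 89.81456756591797)
[[-45.  -42.2  40.8]
 [-29.  -42.1  40.5]
 [-13.  -42.4  41.4]
 [  3.  -42.4  40.9]
 [ 19.  -42.4  41.6]]
edge angle -0.24
edge angle 0.17
contact 272 0.7616844177246094 -0.33060944080352783 8.79440975189209 h 0.010126166639419072
contact top world [0.5269 0.2987 0.0663]
collar 746 0.8031435012817383 -0.5276246070861816 19.315532684326172 [0.527  0.2985 0.0662]
tool x yaw [-1.472e+01  5.537e+01 -2.000e-02] 104.89186832230422
297 [ 78.  191.4] | 301 [ 2.9 15.8] | 305 [ 2.4 10.4] | 309 [ -6.6 -12.6] | 313 [-13.2 -29.5] | 317 [-16.1 -38.2] | 321 [-15.4 -39.5] | 325 [-14.3 -39.9] | 329 [-14.1 -42. ] | 333 [-14.  -44.3] | 337 [-12.9 -44.7] | 341 [-11.8 -45. ] | 345 [-10.9 -45.7] | 349 [ -9.8 -46.1] | 353 [ -8.7 -46.4] | 357 [ -7.5 -46.6] | 361 [ -6.6 -47.2] | 365 [ -5.6 -47.8] | 369 [ -4.4 -48. ] | 373 [ -2.8 -47.6] | 377 [  0.  -45.5] | 381 [  1.7 -45.1] |
```

View pics/c9.png

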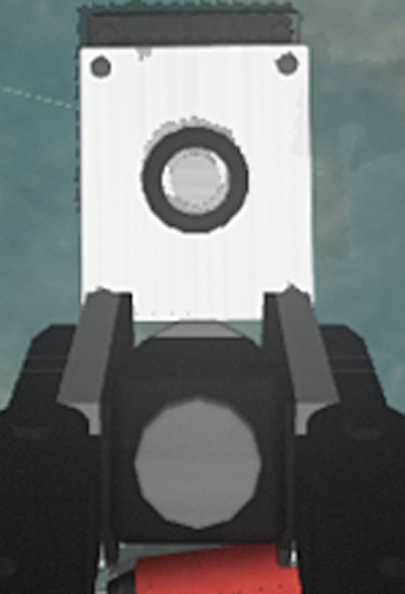

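```bash
cat >> h.py <<'E'
def tilt2(fn,show=True):
    cc=eyes.calibration('wrist'); d=np.load('pics/%s.npy'%fn); v,u=np.mgrid[:480,:640]
    Pt=np.stack([(u-cc['cx'])/cc['fx']*d,(v-cc['cy'])/cc['fy']*d,d,np.ones_like(d)],-1)@np.array(cc['hand_eye']).T
    Pt=Pt[...,:3]*1000
    m=(abs(Pt[...,0])<9)&(Pt[...,1]>-22)&(Pt[...,1]<8)&(Pt[...,2]>-55)&(Pt[...,2]<0)&(u>288)&(u<358)&(v>300)&(v<385)
    Q=Pt[m]
    from scipy.optimize import least_squares
    # model in (y,z): probe axis tilt th, offset; each point on nearest of: face (dist 10 from axis on -y side), cap plane s=122, shoulder plane s=118
    def res(p):
        th,y0,z0=p # tip at (y0,z0); axis toward handle = (-sin,-cos)
        a=np.array([-np.sin(th),-np.cos(th)]); b=np.array([-np.cos(th),np.sin(th)])
        r=Q[:,1:]-[y0,z0]; s=r@a; t=r@b
        D=np.stack([t-10,s-122,s-118],-1)
        return D[np.arange(len(D)),np.abs(D).argmin(1)]
    best=None
    for th0 in np.radians([0,9,18,20,22]):
        f=least_squares(res,[th0,90*np.sin(th0),-20+93*np.cos(th0)],loss='soft_l1',f_scale=.4)
        if best is None or f.cost<best.cost: best=f
    th,y0,z0=best.x
    print(fn,len(Q),'tilt',np.degrees(th).round(2),'tip tool y,z mm',y0.round(2),z0.round(2),'cost',best.cost.round(1),'rms',np.sqrt(np.median(best.fun**2)).round(3),'x mean',Q[:,0].mean().round(2))
    return best.x
E
python3 - <<'E'
from h import *
for k in (3,4,5,6,7): tilt2('wrist%d'%k)
E
```

```text
wrist3 4782 tilt -0.22 tip tool y,z mm -2.07 74.09 cost 391.2 rms 0.3 x mean 0.03
wrist4 4775 tilt 8.59 tip tool y,z mm 13.55 73.15 cost 410.0 rms 0.287 x mean 0.04
wrist5 4542 tilt 18.22 tip tool y,z mm 30.2 69.19 cost 460.5 rms 0.348 x mean 0.05
wrist6 4305 tilt 20.85 tip tool y,z mm 34.69 67.7 cost 446.5 rms 0.373 x mean 0.06
wrist7 4302 tilt 20.92 tip tool y,z mm 34.81 67.71 cost 464.9 rms 0.376 x mean 0.07
```

Emit:
arm_command --pt "-0.009 -0.0035 -0.03 1.1 0.9" --pt "0 0 -0.035 0 0.9" --pt "0 0 -0.035 0 0.9" --pt "0 0 -0.022 0 0.9" --pt "0 0 0 0 0.9" --pt "0 0 0 0 0.9"

```text
time: 10.8
position: [0.4914, 0.286, 0.1459]
orientation: [0.602, 0.799, 0.001, 0.0]
contact_force: [0.9, -0.4, -1.1]
opening: 0.229
```

```bash
python3 - <<'E'
from h import *
s=bot.read_state(); print(s['time'],s['position'],s['orientation'],s['contact_force'],s['wrist_torque'],s['opening'])
save('wrist','wrist8'); save('side','side8'); save('scene','scene8')
x=tilt2('wrist8')
Rm=R.from_quat(s['orientation']).as_matrix(); tip=s['position']+Rm@np.array([0,x[1],x[2]])/1e3
print('tip',tip.round(4)); n=np.array([-.329,-.094,.94]); top=np.array([.527,.2987,.0663]); d=tip-top; print('along n',(d@n).round(4),'lateral',(d-n*(d@n)).round(4),'yaw x',np.degrees(np.arctan2(Rm[1,0],Rm[0,0])))
for nm in ['side','scene']:
    c=eyes.calibration(nm); C=np.array(c['camera_from_world'])
    for lab,q in [('tip',tip),('top',top)]:
        p=C@np.r_[q,1]; print(nm,lab,(c['fx']*p[0]/p[2]+c['cx']).round(1),(c['fy']*p[1]/p[2]+c['cy']).round(1))
    for t in ('probe_tip','ring_contact_top'):
        for m in eyes.mark_of(t,nm): print('  ',t,round(m['confidence'],2),(np.linalg.inv(C)@np.r_[m['xyz'],1])[:3].round(4))
a=cv2.imread('pics/side8.png')[150:290,160:300]; b=cv2.imread('pics/scene8.png')[180:320,170:310]
cv2.imwrite('pics/c10.png',cv2.resize(np.hstack([a,b]),(800,400),interpolation=cv2.INTER_CUBIC))
E
```

```text
10.8 [0.49137517 0.28602743 0.14585418] [6.01621874e-01 7.98780788e-01 5.17395494e-04 3.25684228e-04] [ 0.89648621 -0.4243593  -1.13689114] [-0.0011181   0.01808369 -0.07321887] 0.22946821788227112
wrist8 4303 tilt 20.85 tip tool y,z mm 34.7 67.73 cost 465.1 rms 0.377 x mean 0.09
tip [0.5248 0.2956 0.0782]
along n 0.0122 lateral [ 0.0018 -0.0019  0.0004] yaw x 106.02769876253365
side tip 222.3 227.4
side top 222.0 231.2
   probe_tip 0.76 [ 0.6195 -0.3042  0.0035]
   probe_tip 0.66 [0.5246 0.3017 0.0795]
   probe_tip 0.66 [0.5319 0.2977 0.0675]
   probe_tip 0.63 [ 0.4931 -0.1575  0.0005]
   probe_tip 0.35 [ 0.6699 -0.1912  0.0026]
   ring_contact_top 0.53 [0.5286 0.2998 0.0666]
   ring_contact_top 0.37 [0.3817 0.4187 0.0655]
scene tip 240.7 262.6
scene top 239.6 266.2
   probe_tip 0.6 [0.5277 0.2932 0.0828]
   ring_contact_top 0.62 [0.5293 0.2994 0.0689]
   ring_contact_top 0.43 [0.3868 0.4139 0.0711]
```

View pics/c10.png

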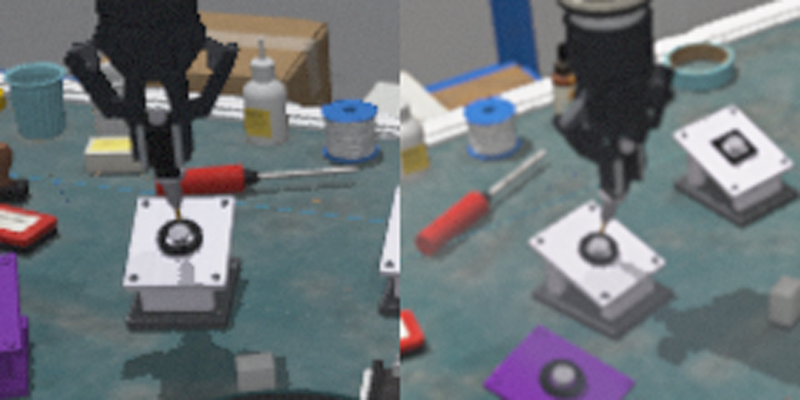

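View pics/wrist8.png

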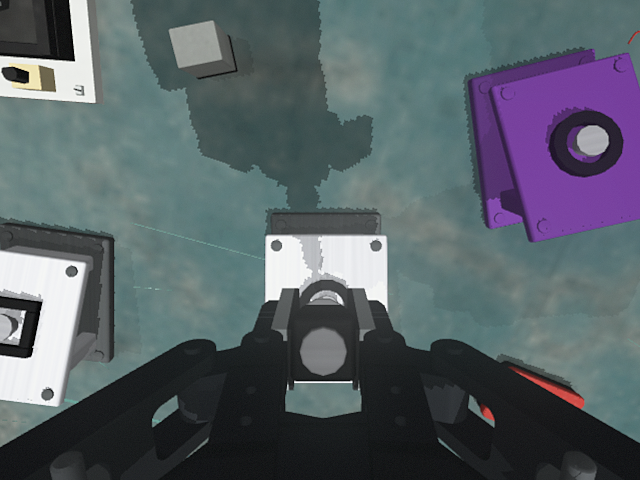

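```bash
cat >> h.py <<'E'
def plate_tool(fn):
    cc=eyes.calibration('wrist'); d=np.load('pics/%s.npy'%fn); v,u=np.mgrid[:480,:640]
    Pt=(np.stack([(u-cc['cx'])/cc['fx']*d,(v-cc['cy'])/cc['fy']*d,d,np.ones_like(d)],-1)@np.array(cc['hand_eye']).T)[...,:3]*1000
    im=cv2.imread('pics/%s.png'%fn); g=im.min(2)
    m=(g>190)&(abs(Pt[...,0])<60)&(Pt[...,2]>40)&(Pt[...,2]<300)&(u>230)&(u<420)&(v>150)&(v<320)
    Q=Pt[m]
    for it in range(8):
        c=Q.mean(0); V=np.linalg.svd(Q-c,full_matrices=False)[2]; n=V[2]*-np.sign(V[2][2]); Q=Q[abs((Q-c)@n)<2]
    h=(Pt-c)@n
    reg=(abs(Pt[...,0])<80)&(abs(h)<3)&(u>200)&(u<450)&(v>150)&(v<330)
    ex=np.array([0,1,0.])-n*n[1]; ex/=np.linalg.norm(ex); ey=np.cross(n,ex)
    q=np.stack([(Pt[reg]-c)@ex,(Pt[reg]-c)@ey],-1)
    fr=q[:,0].min() ; fr=np.percentile(q[:,0],0.3)
    b=q[q[:,0]<fr+25]; lo,hi=np.percentile(b[:,1],[.3,99.7]); 
    ctr=c+ex*(fr+50)+ey*(lo+hi)/2; top=ctr+10*n
    print(fn,'n tool',n.round(4),'tilt',np.degrees(np.arccos(-n[2])).round(2),'twist x',n[0].round(4),'width',(hi-lo).round(1),'top in tool',top.round(1))
    return top,n
E
python3 - <<'E'
from h import *
for k in (7,8):
    top,n=plate_tool('wrist%d'%k); x=tilt2('wrist%d'%k); tip=np.array([0,x[1],x[2]]); d=tip-top; print('tip-top: along n',(d@n).round(1),'lateral',(d-n*(d@n)).round(1))
for _ in range(3): print(bot.read_state()['position'])
E
```

```text
wrist7 n tool [-0.005  -0.3444 -0.9388] tilt 20.15 twist x -0.005 width 82.8 top in tool [ -1.4  29.6 198.6]
wrist7 4303 tilt 20.92 tip tool y,z mm 34.82 67.71 cost 465.1 rms 0.376 x mean 0.09
tip-top: along n 121.1 lateral [  2.   46.9 -17.2]
wrist8 n tool [ 7.000e-04 -3.403e-01 -9.403e-01] tilt 19.89 twist x 0.0007 width 82.8 top in tool [ 2.4 38.1 79.6]
wrist8 4303 tilt 20.85 tip tool y,z mm 34.7 67.73 cost 465.1 rms 0.377 x mean 0.09
tip-top: along n 12.3 lateral [-2.4  0.8 -0.3]
[0.49100721 0.28635336 0.14512898]
[0.49100721 0.28635336 0.14512898]
[0.49100721 0.28635336 0.14512898]
```

Emit:
arm_command --pt "-0.0015 0.0019 -0.0003 0 0.9" --pt "0.0016 0.0005 -0.0047 0 0.9" --pt "0.0013 0.0004 -0.0038 0 0.9" --pt "0 0 0 0 0.9" --pt "0 0 0 0 0.9"

```text
time: 11.78
position: [0.4923, 0.2891, 0.136]
orientation: [0.601, 0.799, -0.0, -0.0]
contact_force: [-0.6, -0.3, -0.5]
opening: 0.225
```

```bash
python3 - <<'E'
from h import *
s=bot.read_state(); print(s['time'],s['position'],s['contact_force'],s['wrist_torque'],s['qvel'].round(4))
save('wrist','wrist9'); save('side','side9'); save('scene','scene9')
top,n=plate_tool('wrist9'); x=tilt2('wrist9'); tip=np.array([0,x[1],x[2]]); d=tip-top; print('tip-top: along n',(d@n).round(1),'lateral',(d-n*(d@n)).round(1))
Rm=R.from_quat(s['orientation']).as_matrix(); tip=s['position']+Rm@np.array([0,x[1],x[2]])/1e3
n=np.array([-.331,-.095,.94]); top=np.array([.527,.2987,.0663]); d=tip-top; print('along n',(d@n).round(4),'lateral',(d-n*(d@n)).round(4))
a=cv2.imread('pics/side9.png')[190:260,190:260]; b=cv2.imread('pics/scene9.png')[225:295,205:275]
cv2.imwrite('pics/c11.png',cv2.resize(np.hstack([a,b]),(800,400),interpolation=cv2.INTER_CUBIC))
E
```

```text
11.775 [0.49228644 0.28906943 0.13596841] [-0.58932001 -0.28134835 -0.50425383] [-0.02321828 -0.04183647  0.00762068] [ 0.0005 -0.0023  0.0023  0.0015 -0.0007 -0.0007]
wrist9 n tool [ 2.000e-04 -3.418e-01 -9.398e-01] tilt 19.99 twist x 0.0002 width 83.4 top in tool [-0.2 36.2 69.7]
wrist9 4302 tilt 20.8 tip tool y,z mm 34.62 67.78 cost 461.7 rms 0.387 x mean 0.08
tip-top: along n 2.4 lateral [ 0.2 -0.7  0.3]
along n 0.0023 lateral [-0.0007  0.0002 -0.0002]
```

View pics/c11.png

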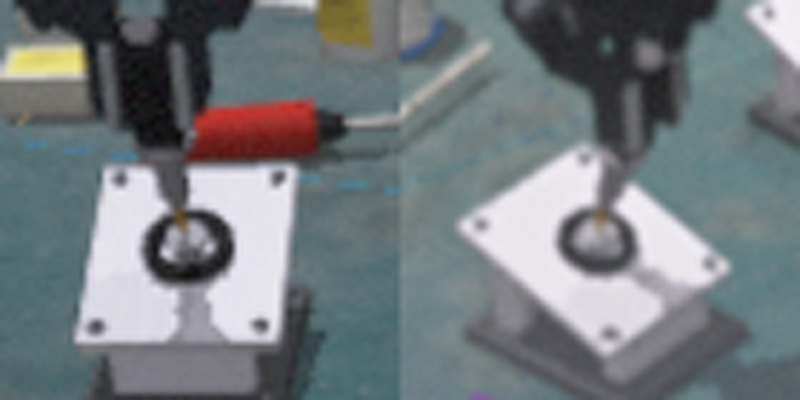

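```bash
python3 - <<'E'
from h import *
a=cv2.imread('pics/side9.png')[214:250,204:240]; b=cv2.imread('pics/scene9.png')[248:284,222:258]
cv2.imwrite('pics/c12.png',cv2.resize(np.hstack([a,b]),(792,396),interpolation=cv2.INTER_NEAREST))
E
```

```text
(no output)
```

View pics/c12.png

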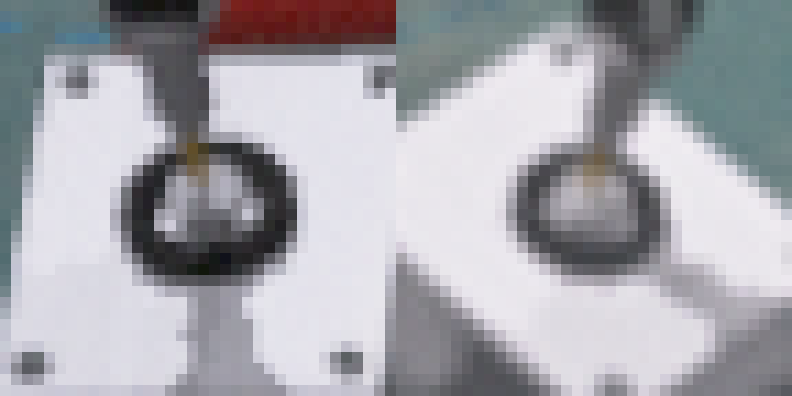

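Emit:
arm_command --pt "0.0003 0.0001 -0.001 0 0.9" --pt "0.0003 0.0001 -0.0009 0 0.9" --pt "0.0004 0.0001 -0.0009 0 0.9" --pt "0.0003 0.0001 -0.001 0 0.9" --pt "0 0 0 0 0.9" --pt "0 0 0 0 0.9"

```text
time: 12.68
position: [0.4936, 0.2895, 0.1322]
orientation: [0.601, 0.799, -0.0, 0.0]
contact_force: [-0.2, -0.5, -0.2]
opening: 0.225
```

```bash
cat >> h.py <<'E'
def avg(k,cam='wrist',fn=None):
    F=[];T=[];X=[]
    for i in range(k):
        s=bot.read_state(); F.append(s['contact_force']);T.append(s['wrist_torque']);X.append(s['position'])
        if i==0 and fn: save(cam,fn)
        else: eyes.get_image('side')
    n=np.array([-.331,-.095,.94])
    print(s['time'],'F',np.mean(F,0).round(2),'sd',np.std(F,0).round(2),'T',np.mean(T,0).round(3),'X',np.mean(X,0).round(4),'sd',np.std(X,0).round(4),'F.n',(np.mean(F,0)@n).round(2))
    return np.mean(X,0),s
def chk(fn,X,s):
    top,n=plate_tool(fn); x=tilt2(fn); tip=np.array([0,x[1],x[2]]); d=tip-top; print('tip-top: along n',(d@n).round(1),'lateral',(d-n*(d@n)).round(1))
    Rm=R.from_quat(s['orientation']).as_matrix(); tip=X+Rm@np.array([0,x[1],x[2]])/1e3
    n=np.array([-.331,-.095,.94]); top=np.array([.527,.2987,.0663]); d=tip-top; print('world: along n',(d@n).round(4),'lateral',(d-n*(d@n)).round(4))
E
python3 - <<'E'
from h import *
X,s=avg(8,'wrist','wrist10'); chk('wrist10',X,s)
E
```

```text
13.025 F [-0.49 -0.21  0.65] sd [0.44 0.27 0.39] T [-0.03   0.121 -0.015] X [0.4936 0.2895 0.1322] sd [0. 0. 0.] F.n 0.79
wrist10 n tool [ 4.000e-04 -3.437e-01 -9.391e-01] tilt 20.1 twist x 0.0004 width 83.4 top in tool [-0.4 35.2 65.8]
wrist10 4309 tilt 20.79 tip tool y,z mm 34.59 67.78 cost 455.4 rms 0.365 x mean 0.08
tip-top: along n -1.6 lateral [ 0.4 -1.2  0.4]
world: along n -0.0017 lateral [-0.0008  0.0002 -0.0002]
```

Emit:
arm_command --pt "0.0003 0.0001 -0.0008 0 0.9" --pt "0.0003 0.0001 -0.0008 0 0.9" --pt "0.0002 0.0001 -0.0007 0 0.9" --pt "0 0 0 0 0.9" --pt "0 0 0 0 0.9"

```text
time: 13.7
position: [0.4944, 0.2898, 0.1299]
orientation: [0.601, 0.799, -0.0, 0.0]
contact_force: [-1.2, -0.4, 1.5]
opening: 0.227
```

```bash
python3 - <<'E'
from h import *
X,s=avg(10,'wrist','wrist11'); chk('wrist11',X,s)
save('side','side11'); save('scene','scene11')
a=cv2.imread('pics/side11.png')[214:250,204:240]; b=cv2.imread('pics/scene11.png')[248:284,222:258]
cv2.imwrite('pics/c13.png',cv2.resize(np.hstack([a,b]),(792,396),interpolation=cv2.INTER_NEAREST))
E
```

```text
14.15 F [-0.92 -0.48  1.42] sd [0.3  0.37 0.33] T [-0.137  0.154 -0.015] X [0.4943 0.2898 0.1299] sd [0. 0. 0.] F.n 1.68
wrist11 n tool [ 7.000e-04 -3.447e-01 -9.387e-01] tilt 20.16 twist x 0.0007 width 82.8 top in tool [-0.3 33.9 63.6]
wrist11 4316 tilt 20.88 tip tool y,z mm 34.75 67.71 cost 453.1 rms 0.37 x mean 0.07
tip-top: along n -4.1 lateral [ 0.3 -0.6  0.2]
world: along n -0.0042 lateral [-0.0006  0.0003 -0.0002]
```

View pics/c13.png

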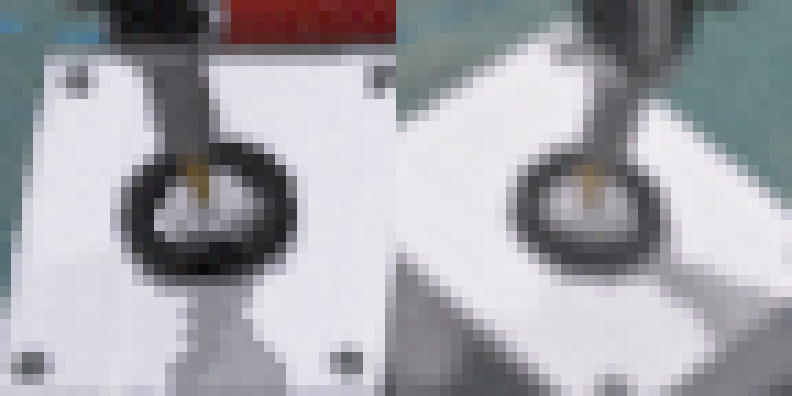

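View pics/wrist11.png

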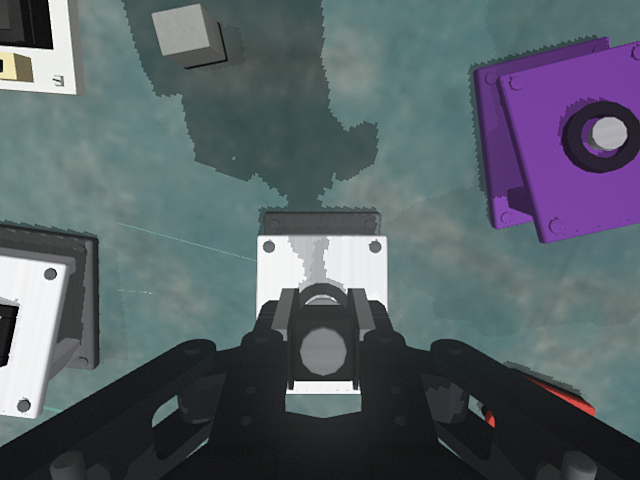

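```bash
python3 - <<'E'
from h import *
print(job.close_job())
E
```

```text
the job is handed in; nothing more can be done
None
```

The probe is resting on the middle of the ring-collar contact, pressed in about 4 mm, and still held in the gripper at 40 N. I handed the job in at about 14.3 s. `close_job` gives no verdict.

I gripped the black handle and drew the probe straight up 62 mm. The arm can't tilt its tool, so I lowered the pin about 17 mm so its end was back inside the stand's hole and pulled sideways. That pivoted the probe in the pads to the slope angle. I then carried it to the white ring-collar block, lined the jaws up with the slope and pressed along the contact's axis. I did not touch the square-collar block, relay, strip, transformer or the orange and purple look-alikes.

| Last check | Result |
|---|---|
| Tip position across the contact | within about 1 mm of the middle, and both fixed cameras show it centred |
| Press depth from position | 4.1–4.2 mm |
| Press depth from force | about 3.6 mm (about 2.6 N after allowing for the probe's weight) |
| Lean of the probe | about 20.9° measured, against 20.0–20.2° for the plate |

- **Depth:** the two estimates differ by about half a millimetre, on either side of the 4 mm target.
- **Lean:** the probe leans roughly 0.7–1° more than square to the plate, and I left that uncorrected.

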